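# Hang a plug gauge on the empty hook of a revolving gauge stand

### The job

Put the plug gauge that stands in the wooden block back on the revolving gauge stand. First turn the stand by its knob until the one empty hook clicks into place at the gap in the guard hoop. Then bring the gauge in through the gap, slide its neck along the hook's slot until you feel the back of it and lower the collar fully home into its seat, so that it hangs upright; feel your way and do not force it, for the gauge must never be pressed or knocked hard against the stand, and leave the other things on the bench where they are.

Things in the scene. Friction and masses are not known exactly. Their poses are not given: they have to be found in the camera images.
- stand: Fixed gauge stand, base 256 mm across, 12 high; origin under its vertical axis, own -x to the gap. Rotor on top: six arms, each with a hook head; five hold gauges (fixed, tops 175 mm up). Head: 6 mm plate 37 wide; slot 13.2 wide, mouth flared to 23, starting 22 mm outside the seat centre, ending 6.6 inside it. Seat: nylon-lined pocket 28 across in a lip 5 high, open only at the slot's mouth.
- rotor (a joint): Rotor angle in rad, growing anticlockwise from above. At 0, and again at 6.283, the empty hook stands in the gap. A spring plunger clicks into a notch every 1.047 rad: it pulls the last 0.13 rad by itself when the knob is let go, and takes about 0.55 N m to leave a notch; between notches the rotor turns easily and stays where it is left. Stops at -1.2 and 7.5.
- knob_grip (a point): Middle of the black bar knob on the rotor's axis, 148 mm above the bench. The bar is 46 mm long (along this point's x axis, which turns with the rotor), 14 mm thick and 24 mm high; under it a stem 19 mm across and, from 121 mm above the bench down, the hub. Clamp it across its 14 mm and turn.
- empty_hook (a point): Point on the empty hook's arm, 104 mm from the axis, level with the hook plate's top (110 mm above the bench); turns with the rotor, x inward to the axis, z up. The head is clamped where someone set it, not measured: its seat centre lies 3 to 25 mm inward of this point. When the neck touches the slot's end, the collar is over the seat. The head does not shift under fair forces.
- load_point (a point): Fixed point of the stand in mid-gap: empty_hook lies here when the empty hook is in place. The guard hoop (7 mm bar, centre line 119 mm from the axis, 68 mm above the bench, on posts) is open over 20 degrees either side of the stand's -x, about 70 mm clear; a gauge gets in only there.
- gauge_mid (a point): Middle of the loose gauge on its axis, level with the collar's underside; z up. 130 mm long, 0.13 to 0.21 kg. From below: plug 20 mm across, 45 long; neck 12 across, 20 long, ending at this point; collar 26 across, 8 thick; black handle 16 across, 57 long, to be gripped. Seated, this point is at the seat centre, level with the plate's top; to pass over the lip it must be 5 to 14 mm higher.
- bench_block: Fixed hardwood block, 46 mm (x) by 112 mm (y), 42 mm high, origin at the centre of its underside, with three holes 25 mm across and 34 mm deep in a row along y, 34 mm apart. The gauge stands loosely in the hole at +y, its foot 8 mm above the bench.
- thread_ring: Bystander: knurled steel ring, 45 mm across, 14 mm high, origin at the centre of its underside. Leave alone.
- brass_bush: Bystander: flanged brass bush, 48 mm across, 30 mm high, origin at the centre of its underside. Leave alone.
- test_block: Bystander: round steel test block, 60 mm across, 15 mm high, origin at the centre of its underside. Leave alone.
Not all that is in view belongs to the job. Leave any blue or pink look-alike of the part that bears gauge_mid alone.

How it is judged:
By the outcome, as a careful person would: the job done as asked, in the order asked, and still so for the second after the job is handed in, with the robot touching nothing.
It also fails if it takes over 70 s, if anything falls off the work surface, if the arm or the gripper's body presses on something with over 40 N, if the wrist force passes 120 N, or if a joint passes its speed limit or range.

### The arm

A 7-joint arm with a two-finger parallel gripper is mounted at the origin on a cart in front of the work surface, level with it; the furniture and walls round the work are solid. World frame = base frame: x ahead of the robot, y to its left, z up, the work surface at z = 0. Lengths are in m, angles in degrees, forces in N, time in s.
With the tool pointing down it reaches from about 0.4 to 0.85 m from the base axis. Payload 4.5 kg.
Tool frame: the origin (TCP) lies at the very end of the fingers, on their centre line; the grasp point (between the pads) lies 19 mm behind it; x points along the fingers, z is the direction in which the jaws open and shut, and the axes are right-handed (so a half turn about x gives the same grasp; the last joint's range is limited). The gripper opens to 85 mm and grips with 20 to 120 N. Pads are 22 mm wide; open, the fingers measure 114 mm over their backs; the gripper's body (76 mm by 85 mm) begins 54 mm behind the grasp point. The pads swing forward as they close: fully open they stand 13 mm farther back than shut.
Start: joints at [-69.511, 39.483, -11.15, 89.685, 9.013, 51.709, -12.324], TCP at [0.199, 0.593, 0.231] pointing down, gripper open.
Joint ranges: [-172.22, 172.22], [-26.19, 119.32], [-84.43, 86.54], [7.71, 146.69], [-57.33, 237.33], [2.42, 119.75], [-152.13, 152.13]. Speed limits (degrees/s): [147.25, 147.25, 180, 180, 180, 180, 180].

### API

Orientations are given as a 3x3 rotation matrix whose columns are the frame's x, y, z axes.
In Python, from workcell import telemetry, viewer, order, nets gives the robot as it stands. The module is installed in compiled form; this text tells all that it offers.
- The arm moves only by the shell command python3 -m pendant 'ROWS' [FORCE]. ROWS is JSON, a list of rows, each a list of 3 entries, a list of its own where there are three numbers: the shift along the tool's x, y, z in cm, then the turn about the tool's x in degrees, then the closure, from 0 (fully open) to 1 (shut). In form: [[[dx, dy, dz], roll, gripper], ...]. A call has 1 to 20 rows; each row shifts and turns the commanded pose from where the row before left it, along the tool's axes as they then stand; what a row does not reach is not made up. A row lasts 1/10 s, in which the tool goes at most 50 mm and 8.59 degrees, less where a joint would pass 70% of its speed; a pose out of reach is approached as far as the arm can. A call with a gripper value outside its range is refused whole. The fingers move at their own pace and stop on an object; FORCE is the grip in N (left out, the last holds). Time passes only in rows, so rows that do not move let the fingers close. It gives the time, the measured TCP pose, the force and the opening at its end, in the units of the state.
- telemetry.sense(): the state, without advancing time (a new reading comes with each control period).
- viewer.get_image(name): name is "scene" or "side" or "wrist"; returns a dict with "pixels" (420x560x3 uint8, red, green, blue), "depth" (420x560 float32, m along the optical axis (not along the pixel's ray), 0 where there is no reading), "fx", "fy", "cx", "cy" (pixels), "distortion" ([k1, k2, p1, p2, k3] as OpenCV has them; the pictures are not rectified), "origin" and "rotation" of the camera in the world; the wrist camera has in their place "hand_eye" (4x4, takes a point from camera to tool coordinates, whose origin is the TCP and whose axes are the tool frame's). Camera axes: x right, y down, z forward; pixel columns grow to the right and rows downward; lengths in m; the calibration is good to about 2 mm. A picture is of the moment at which its call begins: read the wrist's pose just before it.
- order.hand_in(): hands the job in, once; it reports no verdict.
Trained networks look in the newest picture that a camera, given by its name, has taken for a name from the list of things; names that differ only in an ending like _2 or _b are one class to them, and where a whole thing is asked for, a point or a joint stands for the part that bears it (a point fixed in the world has none). Each returns a list of dicts, best first, with "conf" (0 to 1); they miss things now and then, are a little off and sometimes report something else, mostly with a low value. They report only what shows in the picture. A call takes as long as a camera call. They do not tell look-alikes from the thing itself.
- nets.trace(camera, target): "pixels" (420x560 bool, what is visible of it).
- nets.landmark_of(camera, target): "xyz" ([x, y, z] in m, in the coordinates of the camera as it stood for that picture, good to about 4 mm: a listed point, or the origin of a listed thing).
The state is a dict: "time_s": time; "q": joint angles; "dq": joint speeds; "effort": joint torques, N m; "position": TCP position; "tcp_rot": TCP orientation; "force": force on the tool from outside, world axes, zero at the start; "wrist_torque": the same for the moment, N m; "finger_gap": opening from 0.0 (shut) to 1.0 (fully open).
Only numpy, scipy, OpenCV 4.12 (cv2) and the standard library are available. Lean on these libraries where they do the work, as an engineer would, in place of code of your own. Each camera call takes 0.05 s, during which the arm holds its last target.

## Working session

There is one attempt and no reset: what is moved stays moved. The work goes in short steps, Python scripts to look and compute and a shell command to move; the robot and the scene stay as the last step left them, time stands still between calls to the robot, and variables do not carry over. Pictures are saved under pics/ and viewed, and the job is handed in when it is done.

```bash
mkdir -p pics; ls; cat > h.py <<'E'
import numpy as np, cv2
from workcell import telemetry, viewer, order, nets
def st():
    return telemetry.sense()
def img(name,fn=None):
    s=st(); im=viewer.get_image(name)
    if fn: cv2.imwrite('pics/'+fn, im['pixels'][:,:,::-1])
    if 'hand_eye' in im:
        T=np.eye(4); T[:3,:3]=np.array(s['tcp_rot']); T[:3,3]=s['position']
        im['T']=T@np.array(im['hand_eye'])
    else:
        T=np.eye(4);T[:3,:3]=np.array(im['rotation']);T[:3,3]=im['origin'];im['T']=T
    return im
def w(im,p): return (im['T']@np.append(np.array(p),1))[:3]
def px2w(im,u,v,d=None):
    K=np.array([[im['fx'],0,im['cx']],[0,im['fy'],im['cy']],[0,0,1]])
    n=cv2.undistortPoints(np.array([[[u,v]]],float),K,np.array(im['distortion'])).ravel()
    if d is None: d=im['depth'][int(round(v)),int(round(u))]
    return w(im,[n[0]*d,n[1]*d,d])
def proj(im,P):
    P=np.atleast_2d(P); Ti=np.linalg.inv(im['T']); c=P@Ti[:3,:3].T+Ti[:3,3]
    K=np.array([[im['fx'],0,im['cx']],[0,im['fy'],im['cy']],[0,0,1]])
    return cv2.projectPoints(c,np.zeros(3),np.zeros(3),K,np.array(im['distortion']))[0][:,0]
def cloud(im):
    K=np.array([[im['fx'],0,im['cx']],[0,im['fy'],im['cy']],[0,0,1]])
    h,wd=im['depth'].shape; u,v=np.meshgrid(np.arange(wd),np.arange(h))
    n=cv2.undistortPoints(np.stack([u,v],-1).reshape(-1,1,2).astype(float),K,np.array(im['distortion'])).reshape(h,wd,2)
    d=im['depth'][...,None]; c=np.concatenate([n*d,d],-1)
    return c@im['T'][:3,:3].T+im['T'][:3,3]
E
python3 - <<'E'
from h import *
np.set_printoptions(precision=4,suppress=True)
s=st(); print(s['time_s'],s['position'],np.array(s['tcp_rot']),s['force'],s['finger_gap'])
for c in ['scene','side']:
    im=img(c,c+'0.png'); print(c,im['T'])
    for t in ['stand','rotor','knob_grip','empty_hook','load_point','gauge_mid','bench_block','thread_ring','brass_bush','test_block']:
        for r in nets.landmark_of(c,t)[:3]: print(t,round(r['conf'],2),w(im,r['xyz']))
E
```

```text
pics
0.0 [0.1987 0.5919 0.2305] [[-0.0004 -0.9481  0.3181]
 [-0.0018  0.3181  0.9481]
 [-1.     -0.0001 -0.0018]] [1.0722 0.4249 0.0253] 0.9988989437017619
scene [[ 0.7494 -0.4823  0.4536  0.152 ]
 [-0.6621 -0.5444  0.515  -0.4783]
 [-0.0014 -0.6863 -0.7273  0.7609]
 [ 0.      0.      0.      1.    ]]
stand 0.85 [0.612  0.0839 0.0017]Traceback (most recent call last):
  File "<stdin>", line 7, in <module>
ValueError: it knows: bench_block, brass_bush, empty_hook, gauge_mid, knob_grip, load_point, stand, test_block, thread_ring
```

```bash
python3 - <<'E'
from h import *
np.set_printoptions(precision=4,suppress=True)
for c in ['scene','side']:
    im=img(c,c+'0.png'); print(c)
    for t in ['stand','knob_grip','empty_hook','load_point','gauge_mid','bench_block','thread_ring','brass_bush','test_block']:
        for r in nets.landmark_of(c,t)[:3]: print(t,round(r['conf'],2),w(im,r['xyz']),proj(im,w(im,r['xyz'])))
E
```

```text
scene
stand 0.7 [0.612  0.0821 0.0025] [[275.877  206.4114]]
empty_hook 0.88 [0.711  0.1201 0.1107] [[295.5879 148.4655]]
load_point 0.9 [0.5104 0.1104 0.1105] [[232.1719 187.9815]]
load_point 0.32 [ 0.4966 -0.3174  0.0039] [[367.6292 351.0417]]
gauge_mid 0.92 [ 0.577  -0.2955  0.0654] [[391.4998 300.8965]]
gauge_mid 0.76 [ 0.433  -0.2309  0.0679] [[312.4687 322.9716]]
gauge_mid 0.59 [ 0.4927 -0.2789  0.0759] [[355.2677 318.9871]]
bench_block 0.86 [ 0.4949 -0.316   0.0049] [[366.531  350.8581]]
thread_ring 0.78 [ 0.3968 -0.0297  0.0017] [[233.0963 283.6488]]
brass_bush 0.78 [0.4662 0.2826 0.0024] [[182.4374 191.5003]]
test_block 0.93 [ 0.6876 -0.2302 -0.002 ] [[394.3367 268.2526]]
side
stand 0.72 [0.6166 0.0841 0.0011] [[286.1032 226.8992]]
stand 0.4 [ 0.4966 -0.2818  0.0757] [[312.0531 269.8428]]
knob_grip 0.93 [0.6122 0.086  0.1496] [[286.1485 173.0767]]
empty_hook 0.92 [0.7044 0.1215 0.1116] [[311.0498 179.4106]]
load_point 0.65 [0.5067 0.104  0.1077] [[244.6724 191.1096]]
gauge_mid 0.97 [ 0.5768 -0.2925  0.0657] [[350.1184 269.6824]]
gauge_mid 0.86 [ 0.4953 -0.2819  0.0718] [[311.4016 271.7589]]
gauge_mid 0.83 [ 0.4385 -0.2324  0.0699] [[274.0315 266.5802]]
bench_block 0.89 [ 0.497  -0.3119  0.0018] [[317.5062 310.4443]]
thread_ring 0.8 [ 0.3961 -0.027  -0.0005] [[220.1648 258.5641]]
brass_bush 0.6 [0.4673 0.2816 0.0001] [[208.9753 208.9585]]
test_block 0.72 [ 0.6857 -0.2297 -0.0034] [[374.871  276.6355]]
```

View pics/scene0.png

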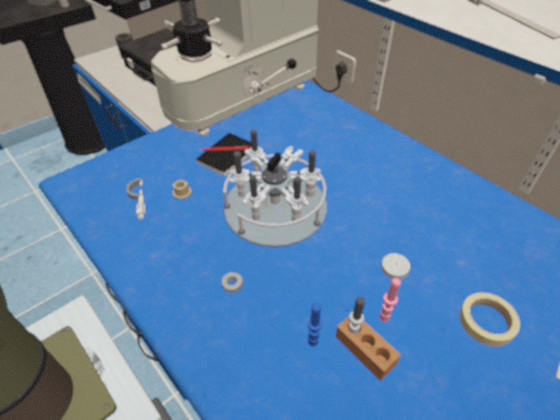

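View pics/side0.png

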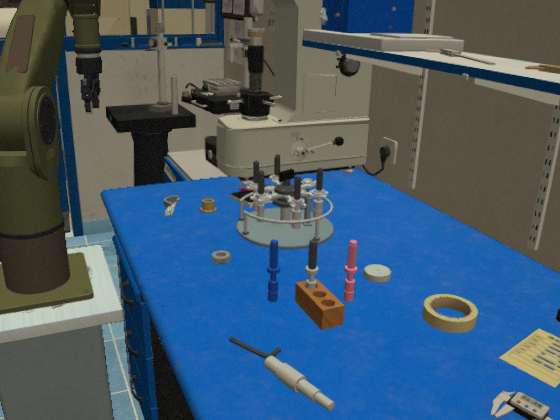

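```bash
python3 - <<'E'
from h import *
np.set_printoptions(precision=4,suppress=True)
im=img('wrist','w0.png'); print(im['hand_eye'],im['fx'],im['cx'],im['cy'])
a=cv2.imread('pics/scene0.png')[115:255,200:350]; b=cv2.imread('pics/side0.png')[145:255,225:350]
cv2.imwrite('pics/crop0.png',np.hstack([cv2.resize(a,(400,373),interpolation=3),cv2.resize(b,(400,373),interpolation=3)]))
print(st()['time_s'])
E
```

```text
[[-0.0003 -0.2756  0.9613 -0.1421]
 [-0.0002 -0.9613 -0.2756  0.0703]
 [ 1.     -0.0003  0.0003  0.0005]
 [ 0.      0.      0.      1.    ]] 369.67293602564365 272.85990940107206 207.59761787885515
1.15
```

View pics/crop0.png

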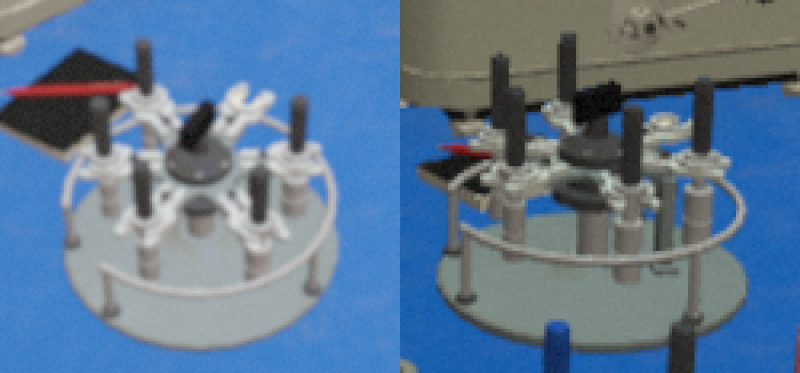

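```bash
python3 -m pendant '[[[-0.8,-2.0,-1.3],0,0],[[-0.8,-3.5,-2.2],0,0],[[-0.8,-3.5,-2.2],0,0],[[-0.8,-3.5,-2.2],0,0],[[-0.8,-3.5,-2.2],0,0],[[-0.8,-3.5,-2.2],0,0],[[-0.8,-3.5,-2.2],0,0],[[-0.7,-3.5,-2.2],0,0],[[-0.7,-3.5,-2.2],0,0],[[0,-3.5,-2.2],0,0],[[0,-3.5,-2.2],0,0],[[0,-3.5,-2.2],0,0],[[0,-3.5,-2.2],0,0],[[0,-3.5,-2.2],0,0],[[0,-3.5,-2.2],0,0],[[0,-3.5,-2.2],0,0],[[0,-0.9,-0.7],0,0]]' 80
python3 - <<'E'
from h import *
np.set_printoptions(precision=4,suppress=True)
s=st();print(s['time_s'],s['position'],np.array(s['tcp_rot']),s['q'])
im=img('wrist','w1.png')
for t in ['stand','knob_grip','empty_hook','load_point']:
    for r in nets.landmark_of('wrist',t)[:2]: print(t,round(r['conf'],2),w(im,r['xyz']))
E
```

```text
time_s: 2.85
position: [0.6155, 0.0783, 0.3009]
tcp_rot: [[0.002, -0.946, 0.325], [-0.004, 0.325, 0.946], [-1.0, -0.003, -0.003]]
force: [0.1, -1.3, -0.6]
finger_gap: 1.002
2.85 [0.6155 0.0783 0.3009] [[ 0.0018 -0.9455  0.3255]
 [-0.0036  0.3255  0.9455]
 [-1.     -0.0029 -0.0028]] [ -4.8861  35.0715 -12.1338  85.385    8.2478  60.3572  52.044 ]
stand 0.87 [ 0.6107  0.0857 -0.0019]
knob_grip 0.62 [0.6149 0.0884 0.1434]
empty_hook 0.92 [0.7084 0.1181 0.1112]
load_point 0.82 [0.5114 0.1102 0.1094]
```

View pics/w1.png

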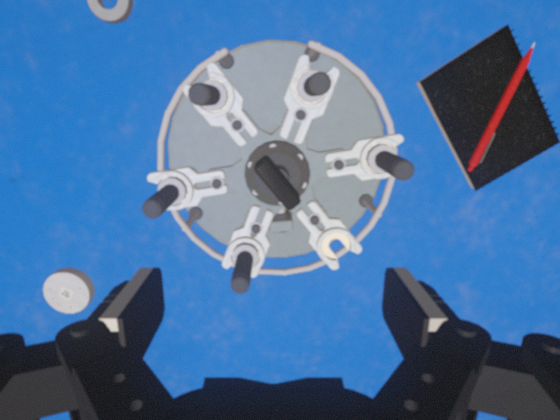

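```bash
python3 - <<'E'
from h import *
np.set_printoptions(precision=4,suppress=True)
im=img('wrist'); P=cloud(im).reshape(-1,3); d=im['depth'].ravel()
c=np.array([.613,.085]); r=np.hypot(*(P[:,:2]-c).T)
m=(d>0)&(r<.035)&(P[:,2]>.152)&(P[:,2]<.17); Q=P[m]
print('bar',m.sum(),Q[:,2].min(),np.median(Q[:,2]),Q[:,2].max())
box=cv2.minAreaRect((Q[:,:2]*1000).astype(np.float32)); print(box)
u,s,vt=np.linalg.svd(Q[:,:2]-Q[:,:2].mean(0)); print(Q.mean(0),vt[0],np.degrees(np.arctan2(vt[0,1],vt[0,0])))
# base disk: fit circle to outer boundary of points with z .008...016 ; 
m=(d>0)&(P[:,2]>.006)&(P[:,2]<.02)&(r<.14)&(r>.06); Q=P[m]; print('base',m.sum(),np.median(Q[:,2]))
a=np.degrees(np.arctan2(Q[:,1]-c[1],Q[:,0]-c[0])); rr=np.hypot(*(Q[:,:2]-c).T)
E_=[]
for k in range(-180,180,6):
    j=(a>=k)&(a<k+6)
    if j.sum()>10:
        i=np.argmax(np.where(j,rr,0)); E_.append(Q[i,:2])
E_=np.array(E_)
from scipy.optimize import least_squares
f=least_squares(lambda p:np.hypot(E_[:,0]-p[0],E_[:,1]-p[1])-.128,[*c],loss='soft_l1',f_scale=.002);print('axis',f.x,np.round(f.fun*1000,1))
# hub top
m=(d>0)&(r<.04)&(P[:,2]>.114)&(P[:,2]<.126); Q=P[m]; print('hub',m.sum(),cv2.minEnclosingCircle((Q[:,:2]*1000).astype(np.float32)),np.median(Q[:,2]))
# hoop
c=f.x; r=np.hypot(*(P[:,:2]-c).T)
m=(d>0)&(P[:,2]>.060)&(P[:,2]<.078)&(r>.11)&(r<.128); Q=P[m];a=np.degrees(np.arctan2(Q[:,1]-c[1],Q[:,0]-c[0]))%360
h,e=np.histogram(a,np.arange(0,361,4)); print('hoop',dict(zip(e.astype(int),h)))
E
```

```text
bar 1013 0.15204606531653886 0.159096990077517 0.1615348372469541
((609.9561767578125, 83.92561340332031), (46.07859420776367, 14.210007667541504), 20.17803192138672)
[0.6087 0.0841 0.1588] [0.9405 0.3399] 19.8713080204214
base 16430 0.011473855018042656
axis [0.6105 0.0835] [ -0.5  -4.3  -4.8  -2.8  -2.7  -2.3  -0.9  -0.8  -0.6  -0.7   0.   -1.1
  -0.1 -32.4 -23.9 -26.7  -1.4  -1.9  -0.7  -1.2  -0.9  -2.   -3.1  -1.4
  -1.2  -1.   -1.1  -1.5  -1.4 -27.8  -0.7  -2.1  -0.7  -1.2  -0.8  -1.3
 -34.6  -2.5   0.   -0.7  -0.9  -0.5  -2.1  -3.1  -4.   -4.5  -4.7  -5.7
  -0.5   0.2  -0.4   0.2  -0.3   0.2]
hub 1772 ((609.7542724609375, 83.58415222167969), 28.892316818237305) 0.11795407855118256
hoop {np.int64(0): np.int64(48), np.int64(4): np.int64(36), np.int64(8): np.int64(0), np.int64(12): np.int64(21), np.int64(16): np.int64(48), np.int64(20): np.int64(15), np.int64(24): np.int64(1), np.int64(28): np.int64(48), np.int64(32): np.int64(55), np.int64(36): np.int64(49), np.int64(40): np.int64(48), np.int64(44): np.int64(65), np.int64(48): np.int64(54), np.int64(52): np.int64(51), np.int64(56
[... 1460 characters left out ...]
p.int64(0), np.int64(264): np.int64(0), np.int64(268): np.int64(0), np.int64(272): np.int64(24), np.int64(276): np.int64(50), np.int64(280): np.int64(54), np.int64(284): np.int64(61), np.int64(288): np.int64(50), np.int64(292): np.int64(48), np.int64(296): np.int64(49), np.int64(300): np.int64(49), np.int64(304): np.int64(47), np.int64(308): np.int64(35), np.int64(312): np.int64(0), np.int64(316): np.int64(2), np.int64(320): np.int64(0), np.int64(324): np.int64(0), np.int64(328): np.int64(8), np.int64(332): np.int64(44), np.int64(336): np.int64(44), np.int64(340): np.int64(54), np.int64(344): np.int64(44), np.int64(348): np.int64(47), np.int64(352): np.int64(46), np.int64(356): np.int64(48)}
```

```bash
python3 -m pendant '[[[0,0.35,0.17],8.29,0],[[0,0.3,0.22],8.29,0],[[0,0,0],8.29,0],[[0.5,0,0],8.29,0],[[0.5,0,0],8.29,0],[[0.5,0,0],8.29,0],[[0.5,0,0],8.29,0],[[1,0,0],8.29,0],[[1,0,0],8.29,0],[[1,0,0],8.29,0],[[1,0,0],8.29,0],[[1,0,0],8.29,0],[[1,0,0],8.29,0],[[1,0,0],8.29,0],[[0.5,0,0],8.29,0],[[0.5,0,0],8.29,0],[[0,0,0],8.26,0],[[0,0,0],0,0]]'
python3 - <<'E'
from h import *
np.set_printoptions(precision=4,suppress=True)
s=st();R=np.array(s['tcp_rot']);print(s['time_s'],s['position'],R,s['q'])
print('zyaw',np.degrees(np.arctan2(R[1,2],R[0,2])))
im=img('wrist','w2.png');P=cloud(im).reshape(-1,3); d=im['depth'].ravel()
c=np.array([.610,.0837]); r=np.hypot(*(P[:,:2]-c).T)
m=(d>0)&(r<.035)&(P[:,2]>.152)&(P[:,2]<.17); Q=P[m]
print(cv2.minAreaRect((Q[:,:2]*1000).astype(np.float32)))
print('err tool',R.T@np.append(c-s['position'][:2],0)*100)
E
```

```text
time_s: 4.95
position: [0.6074, 0.0929, 0.2011]
tcp_rot: [[-0.001, 0.935, 0.353], [0.001, 0.353, -0.935], [-1.0, -0.001, -0.001]]
force: [-0.1, -0.1, -0.2]
finger_gap: 0.999
4.95 [0.6074 0.0929 0.2011] [[-0.0009  0.9355  0.3534]
 [ 0.0008  0.3534 -0.9355]
 [-1.     -0.0006 -0.0011]] [-27.246   43.2482  26.3752  94.5552 -24.2495  48.0135 -59.9073]
zyaw -69.30476642683846
((610.629638671875, 84.46846771240234), (45.48937225341797, 14.080483436584473), 20.235475540161133)
err tool [-0.001  -0.0772  0.952 ]
```

View pics/w2.png

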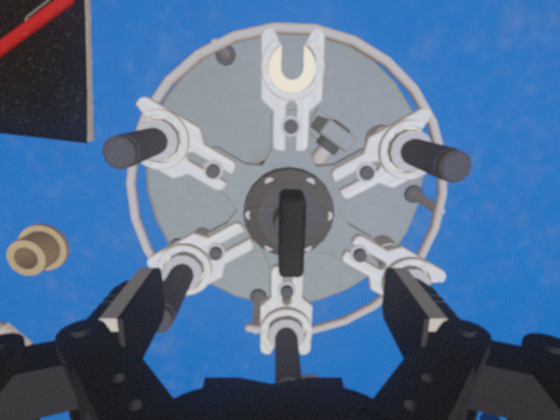

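```bash
python3 -m pendant '[[[0,0,0.5],0.5,0],[[1,0,0.43],0,0],[[2,0,0],0,0],[[2,0,0],0,0],[[1.5,0,0],0,0],[[0.5,0,0],0,0],[[0,0,0],0,0.6],[[0,0,0],0,1],[[0,0,0],0,1],[[0,0,0],0,1],[[0,0,0],0,1],[[0,0,0],0,1],[[0,0,0],0,1]]' 80
```

```text
time_s: 6.3
position: [0.6113, 0.0837, 0.1324]
tcp_rot: [[-0.0, 0.939, 0.344], [0.003, 0.344, -0.939], [-1.0, 0.001, -0.003]]
force: [-2.2, 2.9, 6.6]
finger_gap: 0.157
```

```bash
python3 -m pendant '[[[0,0,0],-3,1],[[0,0,0],-6,1],[[0,0,0],-6,1],[[0,0,0],-6,1],[[0,0,0],-6,1],[[0,0,0],-6,1],[[0,0,0],-6,1],[[0,0,0],-6,1],[[0,0,0],-6,1],[[0,0,0],-6,1],[[0,0,0],-3,1],[[0,0,0],0,1]]'
python3 -c "
from h import *
s=st();print(s['q'],s['wrist_torque'])"
```

```text
time_s: 7.5
position: [0.6107, 0.0841, 0.1324]
tcp_rot: [[-0.001, 0.17, 0.985], [0.003, 0.985, -0.17], [-1.0, 0.003, -0.002]]
force: [-3.3, 3.2, 7.4]
finger_gap: 0.15
[-15.53734693  46.1652862    6.33367157  96.70884474  -7.81395863
  37.5840037  -14.71706595] [0.79297683 0.78944943 0.08109154]
```

```bash
python3 -m pendant '[[[0,0,0],-3,1],[[0,0,0],-6,1],[[0,0,0],-6,1],[[0,0,0],-6,1],[[0,0,0],-6,1],[[0,0,0],-6,1],[[0,0,0],-6,1],[[0,0,0],-6,1],[[0,0,0],-6,1],[[0,0,0],-6,1],[[0,0,0],-6,1],[[0,0,0],-6,1],[[0,0,0],-6,1],[[0,0,0],-6,1],[[0,0,0],-4,1],[[0,0,0],0,1],[[0,0,0],0,1]]'
python3 -c "
from h import *
s=st();R=np.array(s['tcp_rot']);print(s['q'],s['wrist_torque'],np.degrees(np.arctan2(R[1,2],R[0,2])))"
```

```text
time_s: 9.2
position: [0.6098, 0.0836, 0.1324]
tcp_rot: [[-0.002, -0.967, 0.257], [0.002, 0.257, 0.967], [-1.0, 0.003, 0.001]]
force: [-5.5, 2.9, 8.2]
finger_gap: 0.158
[ -2.4060811   46.56617088 -17.33061984  96.02915707  19.27870996
  40.47350065  45.69741867] [0.56625743 1.1772677  0.05723167] 75.13667894810682
```

```bash
python3 -m pendant '[[[0,0,0],0,0.6],[[0,0,0],0,0.5],[[0,0,0],0,0.4],[[0,0,0],0,0.4],[[-2,0,0],0,0.3],[[-3,0,0],0,0],[[-4,0,0],0,0],[[-4,0,0],0,0],[[-4,0,0],0,0],[[-2,0,0],0,0],[[0,0,0],0,0]]'
python3 - <<'E'
from h import *
np.set_printoptions(precision=4,suppress=True)
s=st();R=np.array(s['tcp_rot']);print(s['time_s'],s['position'])
im=img('wrist','w3.png');P=cloud(im).reshape(-1,3); d=im['depth'].ravel()
np.savez('w3.npz',P=P.reshape(420,560,3),d=im['depth'])
for t in ['stand','knob_grip','empty_hook','load_point']:
    for r in nets.landmark_of('wrist',t)[:2]: print(t,round(r['conf'],2),w(im,r['xyz']))
c=np.array([.610,.0837]); r=np.hypot(*(P[:,:2]-c).T)
m=(d>0)&(r<.035)&(P[:,2]>.152)&(P[:,2]<.17); Q=P[m]
print(cv2.minAreaRect((Q[:,:2]*1000).astype(np.float32)))
m=(d>0)&(r<.04)&(P[:,2]>.114)&(P[:,2]<.126); Q=P[m]; print('hub',m.sum(),cv2.minEnclosingCircle((Q[:,:2]*1000).astype(np.float32)))
im=img('scene','s3.png')
for t in ['empty_hook','load_point','gauge_mid','bench_block']:
    for r in nets.landmark_of('scene',t)[:3]: print(t,round(r['conf'],2),w(im,r['xyz']))
P=cloud(im).reshape(-1,3); d=im['depth'].ravel()
# gauge handle tops
for g in [(.433,-.231),(.494,-.280),(.577,-.295)]:
    m=(d>0)&(np.hypot(P[:,0]-g[0],P[:,1]-g[1])<.03)&(P[:,2]>.085)
    print(g,m.sum(),P[m].mean(0),P[m].max(0), P[m].min(0))
E
```

```text
time_s: 10.3
position: [0.6135, 0.0822, 0.3251]
tcp_rot: [[0.007, -0.966, 0.259], [0.002, 0.259, 0.966], [-1.0, -0.007, 0.003]]
force: [-0.1, -0.3, 0.0]
finger_gap: 1.001
10.3 [0.6135 0.0822 0.3251]
stand 0.7 [ 0.6115  0.0882 -0.002 ]
knob_grip 0.92 [0.6123 0.0849 0.1441]
empty_hook 0.75 [0.5086 0.1085 0.1112]
load_point 0.72 [0.5128 0.1101 0.1111]
((609.4053955078125, 83.85655975341797), (13.686336517333984, 45.02329635620117), 75.31681060791016)
hub 1728 ((609.4036254882812, 84.0728988647461), 29.161483764648438)
empty_hook 0.73 [0.5124 0.1116 0.1088]
gauge_mid 0.92 [ 0.4945 -0.2762  0.0722]
gauge_mid 0.87 [ 0.4338 -0.2307  0.0651]
bench_block 0.64 [ 0.4974 -0.3153  0.0023]
(0.433, -0.231) 171 [ 0.431  -0.238   0.1139] [ 0.4417 -0.2288  0.1316] [ 0.4261 -0.2442  0.0853]
(0.494, -0.28) 199 [ 0.4916 -0.2807  0.1182] [ 0.502  -0.2711  0.1401] [ 0.4863 -0.2872  0.0855]
(0.577, -0.295) 176 [ 0.5717 -0.294   0.1132] [ 0.5832 -0.2852  0.1324] [ 0.5667 -0.3005  0.0851]
```

View pics/w3.png

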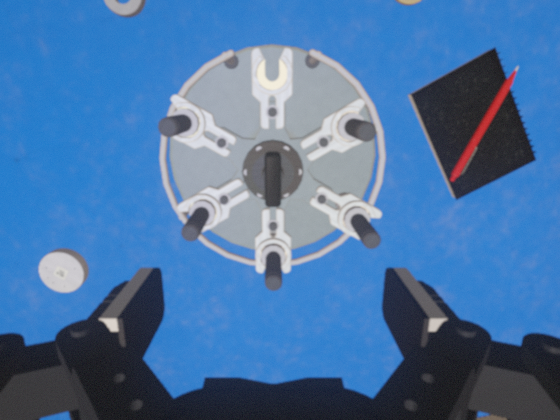

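```bash
python3 - <<'E'
from h import *
np.set_printoptions(precision=4,suppress=True)
im=img('wrist')
c=np.array([.6097,.0839]); a=np.radians(165.3); e=np.array([np.cos(a),np.sin(a)]); f=np.array([-e[1],e[0]])
N=600; s=0.0001*1.0
ims=[]
for z in (.115,.110):
    rr=np.arange(.065,.125,s)[::-1]; tt=np.arange(-.03,.03,s)
    R_,T_=np.meshgrid(rr,tt,indexing='ij')
    X=c[0]+R_*e[0]+T_*f[0]; Y=c[1]+R_*e[1]+T_*f[1]
    p=proj(im,np.stack([X.ravel(),Y.ravel(),np.full(X.size,z)],-1)).reshape(*X.shape,2).astype(np.float32)
    o=cv2.remap(im['pixels'],p[...,0],p[...,1],cv2.INTER_CUBIC)
    for mm in range(65,125,5):
        cv2.line(o,(0,int((.125-mm/1000)/s)),(10 if mm%10 else 25,int((.125-mm/1000)/s)),(255,0,0),1)
    for mm in range(-30,30,5):
        cv2.line(o,(int((mm+30)/1000/s),0),(int((mm+30)/1000/s),10),(255,0,0),1)
    ims.append(cv2.resize(o,(400,400)))
cv2.imwrite('pics/hook3.png',np.hstack(ims)[:,:,::-1])
E
```

```text
(no output)
```

View pics/hook3.png

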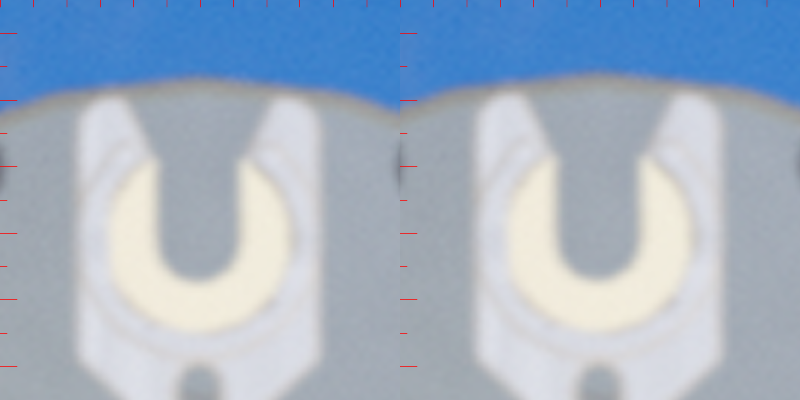

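```bash
python3 -m pendant '[[[0,0.1,-2],0,0],[[0,0.2,-4],0,0],[[0,0.2,-4],0,0],[[0.5,0.2,-4],0,0],[[0.5,0.3,-4],0,0],[[0.5,0.3,-4],0,0],[[0.5,0.3,-4],0,0],[[0.5,0.3,-4],0,0],[[0,0.3,-4],0,0],[[0,0,-3],0,0],[[0,0,-1],0,0],[[0,0,0],0,0]]'
python3 - <<'E'
from h import *
np.set_printoptions(precision=4,suppress=True)
s=st();R=np.array(s['tcp_rot']);print(s['time_s'],s['position'],R,s['q'])
im=img('wrist','w4.png');P=cloud(im).reshape(-1,3); d=im['depth'].ravel()
for t in ['gauge_mid','bench_block']:
    for r in nets.landmark_of('wrist',t)[:3]: print(t,round(r['conf'],2),w(im,r['xyz']))
for g in [(.494,-.280)]:
    for lo,hi in ((.133,.145),(.06,.085)):
        m=(d>0)&(np.hypot(P[:,0]-g[0],P[:,1]-g[1])<.03)&(P[:,2]>lo)&(P[:,2]<hi)
        print(lo,m.sum(),cv2.minEnclosingCircle((P[m][:,:2]*1000).astype(np.float32)),np.median(P[m],0),np.percentile(P[m][:,2],[5,50,95]))
E
```

```text
time_s: 12.05
position: [0.4917, -0.281, 0.2961]
tcp_rot: [[-0.0, -0.965, 0.261], [-0.0, 0.261, 0.965], [-1.0, 0.0, -0.0]]
force: [-0.1, 0.8, 0.9]
finger_gap: 0.999
12.05 [ 0.4917 -0.281   0.2961] [[-0.0002 -0.9654  0.2609]
 [-0.0001  0.2609  0.9654]
 [-1.      0.0001 -0.0001]] [ 38.0217  31.5511 -21.4694  94.8879  13.3492  56.1052  86.8293]
gauge_mid 0.61 [ 0.5774 -0.2942  0.061 ]
gauge_mid 0.58 [ 0.4924 -0.2777  0.07  ]
gauge_mid 0.55 [ 0.4309 -0.2367  0.0655]
bench_block 0.8 [ 0.4967 -0.3136  0.    ]
bench_block 0.64 [ 0.3927 -0.0284 -0.001 ]
0.133 263 ((495.2703857421875, -278.3729248046875), 7.903140544891357) [ 0.4948 -0.2782  0.1371] [0.1355 0.1371 0.1384]
0.06 261 ((494.8924560546875, -278.4515380859375), 12.869359970092773) [ 0.4891 -0.276   0.0803] [0.0765 0.0803 0.0816]
```

View pics/w4.png

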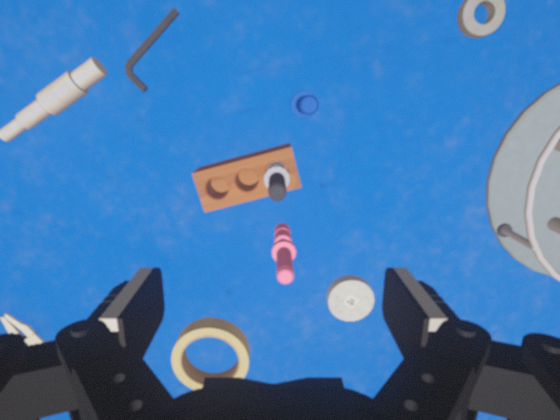

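```bash
python3 -m pendant '[[[2,-0.27,0.34],0,0],[[4,0,0],0,0],[[4,0,0],0,0],[[4,0,0],0,0],[[3,0,0],0,0.3],[[2,0,0],0,0.5],[[0.9,0,0],0,0.6],[[0,0,0],0,0.7],[[0,0,0],0,1],[[0,0,0],0,1],[[0,0,0],0,1],[[0,0,0],0,1],[[0,0,0],0,1]]' 50
python3 - <<'E'
from h import *
np.set_printoptions(precision=4,suppress=True)
s=st();print(s['position'],s['force'],s['wrist_torque'],s['finger_gap']*85)
E
```

```text
time_s: 13.5
position: [0.496, -0.2773, 0.0979]
tcp_rot: [[0.001, -0.966, 0.258], [-0.0, 0.258, 0.966], [-1.0, -0.001, -0.0]]
force: [-0.2, -0.4, 1.8]
finger_gap: 0.174
[ 0.496  -0.2773  0.0979] [-0.1796 -0.4153  1.7771] [ 0.032   0.0645 -0.011 ] 14.766570296745071
```

```bash
python3 -m pendant '[[[-1,0,0],0,1],[[-2,0,0],0,1],[[-3.5,0,0],0,1],[[-3.5,0,0],0,1],[[0,0.84,2.14],0,1],[[0,1.24,3.14],0,1],[[0,1.24,3.14],0,1],[[0,1.24,3.14],0,1],[[0,1.24,3.14],0,1],[[0,1.24,3.14],0,1],[[0,1.24,3.14],0,1],[[0,1.24,3.14],0,1],[[0,1.24,3.14],0,1],[[0,1.24,3.14],0,1],[[0,1.24,3.14],0,1],[[0,1.24,3.14],0,1],[[0,0.4,1.0],0,1],[[0,0,0],0,1],[[0,0,0],0,1]]'
python3 - <<'E'
from h import *
np.set_printoptions(precision=4,suppress=True)
s=st();R=np.array(s['tcp_rot']);print(s['time_s'],s['position'],R,s['force'],s['wrist_torque'],s['finger_gap']*85)
im=img('wrist','w5.png');P=cloud(im); d=im['depth']
np.savez('w5.npz',P=P,d=d)
for t in ['gauge_mid','empty_hook','load_point']:
    for r in nets.landmark_of('wrist',t)[:3]: print(t,round(r['conf'],2),w(im,r['xyz']),proj(im,w(im,r['xyz'])))
c=np.array([.6097,.0839]);a=np.radians(165.3); e=np.array([np.cos(a),np.sin(a)])
for rad in (.165,.0892):
    t=c+rad*e; print('to',rad,R.T@np.append(t-s['position'][:2],0)*100)
im=img('side','s5.png');im=img('scene','c5.png')
E
```

```text
time_s: 15.4
position: [0.4491, 0.124, 0.1974]
tcp_rot: [[-0.0, -0.966, 0.259], [-0.001, 0.259, 0.966], [-1.0, -0.0, -0.001]]
force: [0.5, 0.0, -2.0]
finger_gap: 0.174
15.4 [0.4491 0.124  0.1974] [[-0.0003 -0.9659  0.2591]
 [-0.0013  0.2591  0.9659]
 [-1.     -0.0001 -0.0013]] [ 0.5249  0.0475 -1.9718] [-0.0593 -0.0114  0.0411] 14.778657536292503
gauge_mid 0.64 [0.4457 0.1214 0.1664] [[265.0707 242.3494]]
to 0.165 [-0.0003 -0.0534  0.2018]
to 0.0892 [ 0.0003 -7.6332  0.2433]
```

View pics/w5.png

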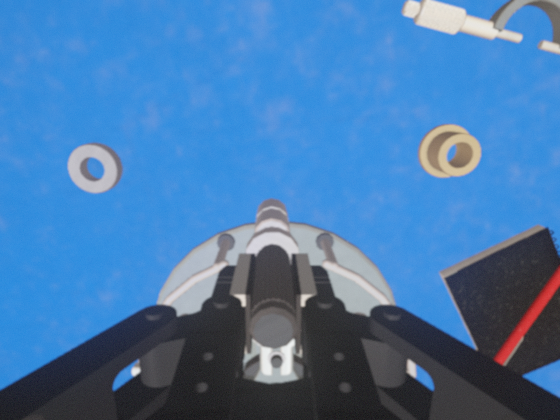

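View pics/s5.png

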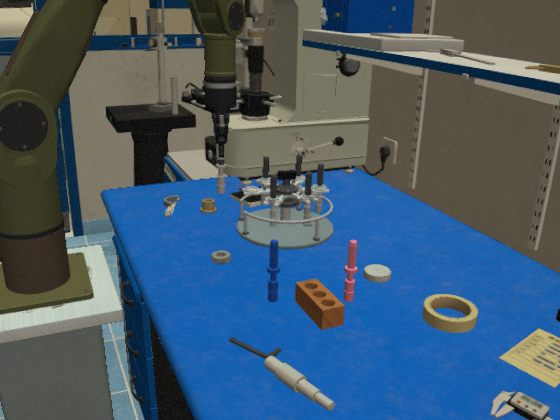

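```bash
python3 - <<'E'
from h import *
np.set_printoptions(precision=2,suppress=True)
im=img('wrist')
s=st();R=np.array(s['tcp_rot']);p=np.array(s['position'])
o=im['pixels'].copy()
for dx,rr in ((.09,.01),(.045,.01),(.025,.013),(.017,.013),(-.04,.008)):
    t=np.linspace(0,2*np.pi,60)
    C=p+np.outer(np.full(60,dx),R[:,0])+rr*np.outer(np.cos(t),R[:,1])+rr*np.outer(np.sin(t),R[:,2])
    q=proj(im,C); cv2.polylines(o,[np.round(q*8).astype(np.int32)],True,(255,0,0),1,cv2.LINE_AA,3)
    print(dx,proj(im,p+dx*R[:,0]))
cv2.imwrite('pics/w5o.png',cv2.resize(o[180:400,180:370],(691,800)[:2] if 0 else (518,600),interpolation=3)[:,:,::-1])
E
```

```text
0.09 [[272.35 213.05]]
0.045 [[272.24 237.24]]
0.025 [[272.18 251.73]]
0.017 [[272.15 258.43]]
-0.04 [[271.84 331.6 ]]
```

View pics/w5o.png

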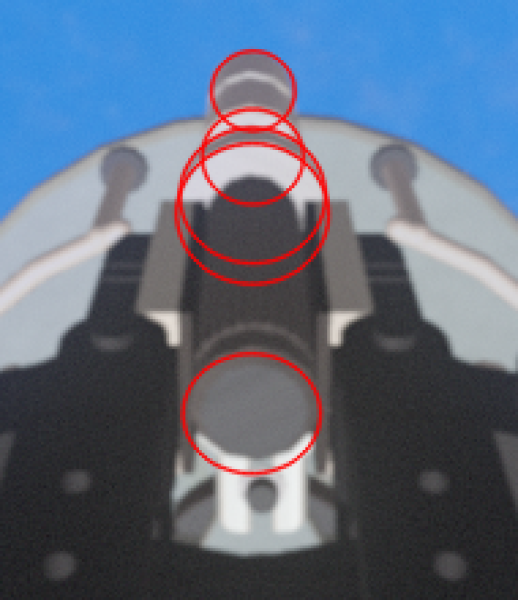

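```bash
python3 -m pendant '[[[1,0,0.12],0,1],[[2,0,0.12],0,1],[[2,0,0],0,1],[[0.3,0,0],0,1],[[0,-0.5,0],0,1],[[0,-1,0],0,1],[[0,-1,0],0,1],[[0,-0.6,0],0,1],[[0,0,0],0,1],[[0,0,0],0,1]]'
cat > chk.py <<'E'
from h import *
np.set_printoptions(precision=4,suppress=True)
s=st();R=np.array(s['tcp_rot']);p=np.array(s['position'])
c=np.array([.6097,.0839]);a=np.radians(165.3); e=np.array([np.cos(a),np.sin(a)]);f=np.array([-e[1],e[0]])
v=p[:2]-c; F=np.array(s['force'])
print('t',s['time_s'],'rad',(v@e*1000).round(2),'lat',(v@f*1000).round(2),'midz',((p[2]-.0249)*1000).round(2),'F rad/lat/z',F[:2]@e,F[:2]@f,F[2],'tau',s['wrist_torque'],'gap',s['finger_gap']*85,'xax',R[:,0],'yaw',np.degrees(np.arctan2(R[1,2],R[0,2])))
E
python3 chk.py
```

```text
time_s: 16.75
position: [0.4797, 0.1196, 0.1444]
tcp_rot: [[0.0, -0.966, 0.258], [0.0, 0.258, 0.966], [-1.0, 0.0, 0.0]]
force: [-0.5, 0.1, -1.3]
finger_gap: 0.174
t 16.75 rad 134.78 lat -1.5 midz 119.54 F rad/lat/z 0.4618546955414342 0.013796811305747692 -1.2781275667923235 tau [ 0.0196  0.014  -0.011 ] gap 14.791443162367116 xax [ 0.      0.0002 -1.    ] yaw 75.01914698008636
```

```bash
python3 -m pendant '[[[0,-0.5,-0.06],0,1],[[0,-0.6,-0.05],0,1],[[0,-0.5,0],0,1],[[0,0,0],0,1],[[0,0,0],0,1]]'
python3 chk.py; python3 - <<'E'
from h import *
im=img('wrist'); a=im['pixels'][180:400,180:370]
im=img('scene'); u,v=proj(im,[.523,.107,.12])[0].astype(int); b=im['pixels'][v-45:v+45,u-45:u+45]
cv2.imwrite('pics/w6.png',np.hstack([cv2.resize(a,(432,500),interpolation=3),cv2.resize(b,(368,500),interpolation=3)])[:,:,::-1])
E
```

```text
time_s: 17.25
position: [0.4949, 0.1145, 0.1442]
tcp_rot: [[-0.0, -0.966, 0.258], [0.0, 0.258, 0.966], [-1.0, 0.0, 0.0]]
force: [0.2, -0.6, -1.9]
finger_gap: 0.172
t 17.25 rad 118.83 lat -0.43 midz 119.32 F rad/lat/z -0.36575387371717316 0.5033509086193787 -1.9156421407569708 tau [-0.0116  0.0467  0.0017] gap 14.622015710468553 xax [-0.0002  0.0001 -1.    ] yaw 75.03462258235207
```

View pics/w6.png

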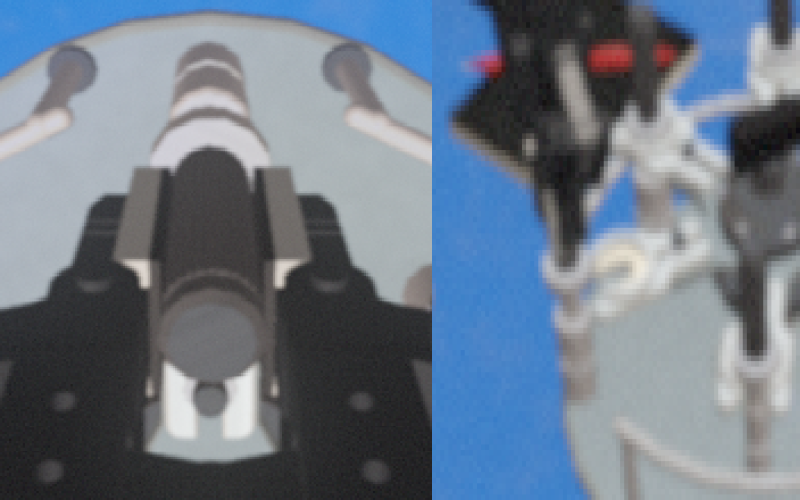

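```bash
python3 -m pendant '[[[0,-0.4,0],0,1],[[0,-0.4,0],0,1],[[0,-0.3,0],0,1],[[0,-0.3,0],0,1],[[0,0,0],0,1]]'
python3 chk.py
```

```text
time_s: 17.85
position: [0.509, 0.1107, 0.1443]
tcp_rot: [[0.001, -0.966, 0.259], [0.0, 0.259, 0.966], [-1.0, -0.001, 0.0]]
force: [-0.0, -0.2, -2.9]
finger_gap: 0.177
t 17.85 rad 104.21 lat -0.37 midz 119.39 F rad/lat/z -0.004211778237370355 0.15988977539800667 -2.8665180626009015 tau [ 0.0051  0.0155 -0.0526] gap 15.051656100490794 xax [ 0.0006  0.0002 -1.    ] yaw 75.01363579230146
```

Now in gentle steps.

```bash
python3 -m pendant '[[[0,-0.2,0],0,1],[[0,-0.2,0],0,1],[[0,-0.1,0],0,1],[[0,0,0],0,1]]'
python3 chk.py;  python3 -m pendant '[[[0,-0.1,0],0,1],[[0,-0.1,0],0,1],[[0,0,0],0,1]]'
python3 chk.py
```

```text
time_s: 18.25
position: [0.5134, 0.1095, 0.1443]
tcp_rot: [[0.0, -0.966, 0.258], [0.0, 0.258, 0.966], [-1.0, -0.0, 0.0]]
force: [-0.3, 0.0, -2.5]
finger_gap: 0.172
t 18.25 rad 99.66 lat -0.36 midz 119.41 F rad/lat/z 0.31132157892785384 0.0627839462454639 -2.540450068879578 tau [0.0218 0.0812 0.0025] gap 14.608333010993345 xax [ 0.0002  0.0001 -1.    ] yaw 75.04266865744464
time_s: 18.55
position: [0.5153, 0.109, 0.1443]
tcp_rot: [[0.0, -0.966, 0.258], [0.0, 0.258, 0.966], [-1.0, -0.0, 0.0]]
force: [-0.3, 0.4, -1.8]
finger_gap: 0.17
t 18.55 rad 97.68 lat -0.37 midz 119.39 F rad/lat/z 0.4055753571078097 -0.33086712406171814 -1.8461242880719917 tau [ 0.0587 -0.0446  0.0039] gap 14.419505495756558 xax [ 0.0002  0.0001 -1.    ] yaw 75.03959844669153
```

```bash
python3 -m pendant '[[[0,-0.2,0],0,1],[[0,-0.2,0],0,1],[[0,-0.1,0],0,1],[[0,0,0],0,1]]'
python3 chk.py;  python3 -m pendant '[[[0,-0.1,0],0,1],[[0,-0.05,0],0,1],[[0,0,0],0,1]]'
python3 chk.py
```

```text
time_s: 18.95
position: [0.5202, 0.1077, 0.1443]
tcp_rot: [[0.0, -0.966, 0.258], [0.0, 0.258, 0.966], [-1.0, -0.0, 0.0]]
force: [-0.2, -1.0, -1.3]
finger_gap: 0.172
t 18.95 rad 92.59 lat -0.32 midz 119.37 F rad/lat/z -0.07505891089647393 1.0345702330025288 -1.2913146030309117 tau [ 0.0046  0.0223 -0.0235] gap 14.650698329525627 xax [ 0.0002  0.0001 -1.    ] yaw 75.03175538961054
time_s: 19.25
position: [0.5215, 0.1074, 0.1443]
tcp_rot: [[0.0, -0.966, 0.258], [0.0, 0.258, 0.966], [-1.0, -0.0, 0.0]]
force: [-0.5, 0.8, -2.5]
finger_gap: 0.175
t 19.25 rad 91.29 lat -0.32 midz 119.38 F rad/lat/z 0.7090748620996769 -0.6893542644634044 -2.5072197138118346 tau [-0.0052  0.037   0.0132] gap 14.895747811536861 xax [ 0.0001  0.0001 -1.    ] yaw 75.04858528627236
```

```bash
for i in 1; do python3 -m pendant '[[[0,-0.05,0],0,1],[[0,-0.05,0],0,1],[[0,0,0],0,1]]' >/dev/null; python3 chk.py; python3 -m pendant '[[[0,-0.05,0],0,1],[[0,0,0],0,1]]' >/dev/null; python3 chk.py; python3 -m pendant '[[[0,-0.05,0],0,1],[[0,0,0],0,1]]' >/dev/null; python3 chk.py; done
```

```text
t 19.55 rad 90.28 lat -0.32 midz 119.39 F rad/lat/z 0.16371946480423083 0.08740263016304348 -0.6614500999739419 tau [ 0.0176 -0.0182 -0.0227] gap 14.728587562824208 xax [ 0.0001  0.0001 -1.    ] yaw 75.04729561653498
t 19.75 rad 89.77 lat -0.33 midz 119.4 F rad/lat/z -0.6331605715452159 0.007615939490990777 -1.3896349430344475 tau [ 0.0065 -0.0413 -0.0134] gap 14.856893951440542 xax [ 0.0001  0.0001 -1.    ] yaw 75.04225282383699
t 19.95 rad 89.27 lat -0.33 midz 119.39 F rad/lat/z 0.41962197823784525 0.3878078372810281 -2.5541754543609727 tau [ 0.0373 -0.0394  0.0164] gap 14.568607681468794 xax [ 0.0001  0.0001 -1.    ] yaw 75.04490746055185
```

```bash
python3 -m pendant '[[[0,-0.04,0],0,1],[[0,0,0],0,1]]' >/dev/null; python3 chk.py; python3 -m pendant '[[[0,-0.04,0],0,1],[[0,0,0],0,1]]' >/dev/null; python3 chk.py
```

```text
t 20.15 rad 88.88 lat -0.32 midz 119.39 F rad/lat/z 0.6615366203531292 -1.177496244785101 -2.4503351179675006 tau [-0.0194 -0.0199  0.0083] gap 14.548252430974681 xax [ 0.0001  0.0001 -1.    ] yaw 75.0421527948113
t 20.35 rad 88.48 lat -0.33 midz 119.39 F rad/lat/z -0.38578121793396364 -0.33893844717396654 -2.3542486865125665 tau [0.0017 0.0215 0.052 ] gap 14.515871587658829 xax [ 0.0001  0.0001 -1.    ] yaw 75.04853494584766
```

```bash
python3 -m pendant '[[[0,-0.04,0],0,1],[[0,0,0],0,1]]' >/dev/null; python3 chk.py; python3 -m pendant '[[[0,-0.04,0],0,1],[[0,0,0],0,1]]' >/dev/null; python3 chk.py
```

```text
t 20.55 rad 88.15 lat -0.33 midz 119.38 F rad/lat/z 0.1519843781916709 -0.9745645528768859 -2.029310522997966 tau [ 0.0098 -0.0164 -0.0085] gap 14.959215125648257 xax [-0.      0.0001 -1.    ] yaw 75.04942280713183
t 20.75 rad 87.99 lat -0.29 midz 119.33 F rad/lat/z 1.1925037214553476 -0.48261627671078616 -1.1022975948130154 tau [0.0431 0.2148 0.04  ] gap 14.988097372367488 xax [-0.0005  0.     -1.    ] yaw 75.05131610057572
```

```bash
python3 -m pendant '[[[0,-0.04,0],0,1],[[0,0,0],0,1]]' >/dev/null; python3 chk.py
```

```text
t 20.95 rad 87.85 lat -0.28 midz 119.32 F rad/lat/z 0.5428080567906497 1.0973572594420529 -1.060525689447979 tau [0.1074 0.4347 0.0089] gap 14.72748029032671 xax [-0.0009  0.     -1.    ] yaw 75.06067758417679
```

```bash
python3 -m pendant '[[[0,0.13,0],0,1],[[0,0,0],0,1]]' >/dev/null; python3 chk.py; python3 -m pendant '[[[0.15,0,0],0,1],[[0.15,0,0],0,1],[[0,0,0],0,1]]' >/dev/null; python3 chk.py
```

```text
t 21.15 rad 88.4 lat -0.38 midz 119.43 F rad/lat/z 0.0377983889443228 0.04391386203748135 -2.28611159999242 tau [ 0.0143 -0.0173  0.0047] gap 14.518568807308473 xax [ 0.0007  0.0001 -1.    ] yaw 75.05236446929328
t 21.45 rad 88.59 lat -0.21 midz 116.16 F rad/lat/z 0.6960274488864789 -0.6343004439692941 -1.7528045095301 tau [ 0.0515  0.0339 -0.0146] gap 14.286275824609607 xax [-0.0001 -0.0001 -1.    ] yaw 75.04279904614849
```

```bash
python3 -m pendant '[[[0.1,0,0],0,1],[[0.1,0,0],0,1],[[0,0,0],0,1]]' >/dev/null; python3 chk.py; python3 -m pendant '[[[0.1,0,0],0,1],[[0.05,0,0],0,1],[[0,0,0],0,1]]' >/dev/null; python3 chk.py
```

```text
t 21.75 rad 88.7 lat -0.27 midz 114.24 F rad/lat/z 0.4867269086271046 -0.8461922087920054 -1.8071134731611926 tau [0.0394 0.0209 0.0049] gap 14.68830040017141 xax [-0.0002 -0.     -1.    ] yaw 75.05185545224512
t 22.05 rad 88.72 lat -0.3 midz 112.8 F rad/lat/z -0.4567839695923675 1.0428937839641867 -1.390836083674431 tau [-0.0314 -0.0893  0.0273] gap 14.584099530538046 xax [-0.0002  0.     -1.    ] yaw 75.05216762053873
```

```bash
python3 -m pendant '[[[0.06,0,0],0,1],[[0.06,0,0],0,1],[[0,0,0],0,1]]' >/dev/null; python3 chk.py; python3 -m pendant '[[[0.05,0,0],0,1],[[0,0,0],0,1]]' >/dev/null; python3 chk.py; python3 -m pendant '[[[0.04,0,0],0,1],[[0,0,0],0,1]]' >/dev/null; python3 chk.py
```

```text
t 22.35 rad 88.68 lat -0.29 midz 111.6 F rad/lat/z -0.33520277627846484 -0.09172275022346198 -2.3283192668903743 tau [-0.0135 -0.0111 -0.0367] gap 14.907179579538246 xax [-0.0001  0.     -1.    ] yaw 75.04851299338848
t 22.55 rad 88.66 lat -0.32 midz 111.13 F rad/lat/z 0.494087991563298 0.05433004670642757 -3.3603666670808368 tau [-0.0033 -0.0088  0.0323] gap 14.550815389016105 xax [-0.      0.0001 -1.    ] yaw 75.04915729376836
t 22.75 rad 88.66 lat -0.31 midz 110.75 F rad/lat/z 0.18904729346268118 -0.5975553202310144 -2.3045081271641092 tau [ 0.0036 -0.0282 -0.0224] gap 14.504279951526923 xax [-0.  0. -1.] yaw 75.05116987836216
```

```bash
python3 -m pendant '[[[0.04,0,0],0,1],[[0,0,0],0,1]]' >/dev/null; python3 chk.py; python3 -m pendant '[[[0.04,0,0],0,1],[[0,0,0],0,1]]' >/dev/null; python3 chk.py; python3 -m pendant '[[[0.03,0,0],0,1],[[0,0,0],0,1]]' >/dev/null; python3 chk.py
```

```text
t 22.95 rad 88.67 lat -0.3 midz 110.33 F rad/lat/z -0.12622733881487858 -0.6661004211390938 -1.2112029100048805 tau [ 0.0088 -0.0349  0.0207] gap 14.858162220908113 xax [-0.0001  0.0001 -1.    ] yaw 75.0465951932544
t 23.15 rad 88.62 lat -0.35 midz 110.05 F rad/lat/z 0.11848959837076835 0.21610310746229883 -2.356510399140645 tau [-0.0144  0.023  -0.0611] gap 14.508683605192555 xax [ 0.0001  0.0001 -1.    ] yaw 75.04798560768228
t 23.35 rad 88.6 lat -0.35 midz 109.97 F rad/lat/z 0.11074327422378302 0.3450216042886304 1.6095240430955746 tau [-0.0975  0.1167  0.007 ] gap 14.66526092770657 xax [ 0.0003  0.0001 -1.    ] yaw 75.04615301118507
```

```bash
python3 -m pendant '[[[0,0,0],0,0.78],[[0,0,0],0,0.75],[[0,0,0],0,0.7],[[0,0,0],0,0.6],[[0,0,0],0,0.55],[[0,0,0],0,0.55],[[0,0,0],0,0.55]]'; python3 chk.py
python3 - <<'E'
from h import *
im=img('wrist'); a=im['pixels'][180:400,180:370]
cv2.imwrite('pics/w7.png',cv2.resize(a,(518,600),interpolation=3)[:,:,::-1])
E
```

```text
time_s: 24.05
position: [0.5241, 0.1067, 0.1346]
tcp_rot: [[0.0, -0.966, 0.258], [0.0, 0.258, 0.966], [-1.0, 0.0, 0.0]]
force: [-1.0, -0.6, 0.4]
finger_gap: 0.448
t 24.05 rad 88.64 lat -0.35 midz 109.66 F rad/lat/z 0.8421074769553454 0.8401089655900846 0.4310708413508144 tau [ 0.0261 -0.0413  0.0012] gap 38.041372612850864 xax [ 0.      0.0001 -1.    ] yaw 75.04747095924256
```

View pics/w7.png

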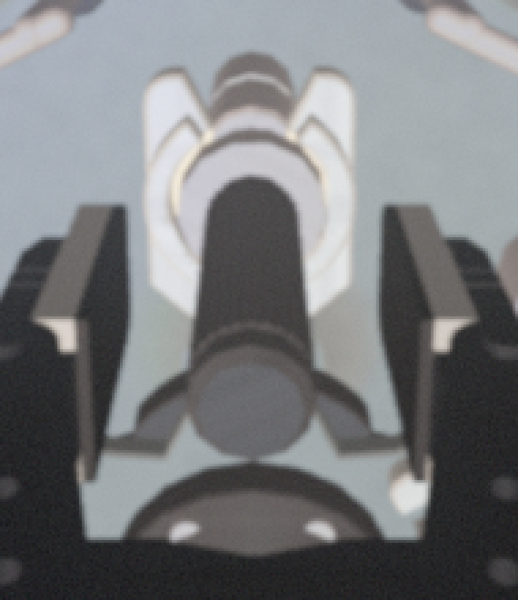

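Picture: collar (255,185) sits inside the lip, centred, handle upright, jaws clear on both sides. Retreat upward.

```bash
python3 -m pendant '[[[-1,0,0],0,0.55],[[-2,0,0],0,0.55],[[-3,0,0],0,0.55],[[-4,0,0],0,0.55],[[-4,0,0],0,0.5],[[-3,0,0],0,0.5],[[0,2,0],0,0.5],[[0,2,0],0,0.5],[[0,1,0],0,0.5],[[0,0,0],0,0.5]]'
python3 - <<'E'
from h import *
np.set_printoptions(precision=4,suppress=True)
im=img('wrist','w8.png');P=cloud(im).reshape(-1,3);d=im['depth'].ravel()
c=np.array([.6097,.0839]);a=np.radians(165.3); e=np.array([np.cos(a),np.sin(a)]);f=np.array([-e[1],e[0]])
g=c+.0888*e
for lo,hi in ((.168,.185),(.1145,.121)):
    m=(d>0)&(np.hypot(*(P[:,:2]-g).T)<.025)&(P[:,2]>lo)&(P[:,2]<hi);Q=P[m]
    (x,y),r=cv2.minEnclosingCircle((Q[:,:2]*1000).astype(np.float32)); v=np.array([x,y])/1000-c
    print(lo,m.sum(),'rad',v@e,'lat',v@f,'R',r,'z',np.percentile(Q[:,2],[5,50,95]))
m=(d>0)&(np.hypot(*(P[:,:2]-c).T)<.035)&(P[:,2]>.152)&(P[:,2]<.17); print(cv2.minAreaRect((P[m][:,:2]*1000).astype(np.float32)))
for t in ['gauge_mid','load_point','thread_ring','brass_bush','test_block']:
    for r in nets.landmark_of('wrist',t)[:2]: print(t,round(r['conf'],2),w(im,r['xyz']))
im=img('scene','c8.png'); o=im['pixels'][115:255,200:350]
im=img('side','s8.png'); o2=im['pixels'][145:255,225:350]
cv2.imwrite('pics/crop8.png',np.hstack([cv2.resize(o,(400,373),interpolation=3),cv2.resize(o2,(400,373),interpolation=3)])[:,:,::-1])
E
```

```text
time_s: 25.1
position: [0.4746, 0.12, 0.3051]
tcp_rot: [[-0.0, -0.967, 0.256], [-0.0, 0.256, 0.967], [-1.0, 0.0, -0.0]]
force: [0.0, 0.1, 0.2]
finger_gap: 0.503
0.168 306 rad 0.0893192664166912 lat -0.00045278028607901845 R 8.004780769348145 z [0.1698 0.1741 0.1753]
0.1145 401 rad 0.09015822385963053 lat 0.0002412408727966438 R 18.30893325805664 z [0.1146 0.1169 0.1184]
((609.30126953125, 84.04237365722656), (12.956243515014648, 46.07271194458008), 75.13038635253906)
gauge_mid 0.91 [0.5216 0.1058 0.1058]
load_point 0.84 [0.5121 0.112  0.1082]
thread_ring 0.91 [ 0.3932 -0.0311 -0.0001]
brass_bush 0.67 [0.4622 0.2814 0.0027]
test_block 0.68 [ 0.6839 -0.232  -0.0005]
```

View pics/w8.png

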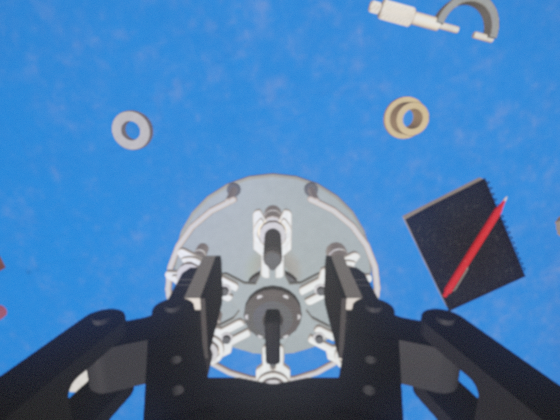

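View pics/crop8.png

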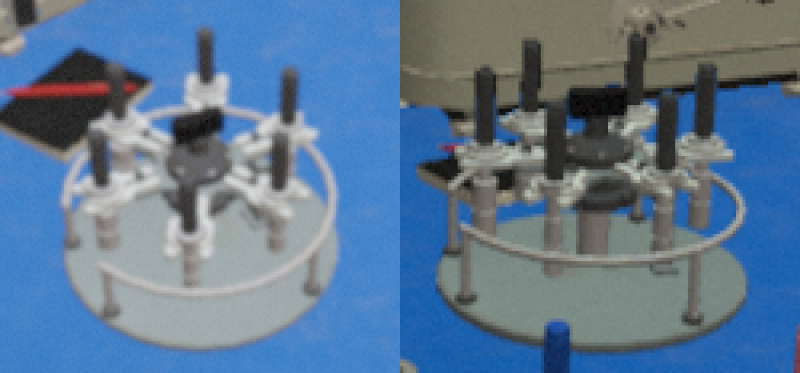

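```bash
python3 -c "
from workcell import order
print(order.hand_in())"
```

```text
the job is handed in; nothing more can be done
None
```

The gauge is back on the stand, seated in the empty hook and hanging upright, and the job was handed in at about 25 s of the 70 s allowed.

- **Stand:** I turned the rotor about 145° anticlockwise by its knob. The wrist camera then showed the knob bar at 165.3°, which matches the middle of the gap measured from the guard hoop, and the empty hook standing in the gap.
- **Seating:** I took the gauge from the block, brought it in through the gap and slid its neck along the slot. The back was felt at about 88 mm from the axis as a rising wrist moment of 0.2 to 0.4 N m. I then backed off slightly and lowered it until it touched, with the collar's underside at 110.0 mm. Measured forces on the gauge stayed within a few newtons.
- **Last checks:**
  - The handle top is 174 to 175 mm up.
  - The gauge axis is 89.3 mm from the stand axis, against a measured seat centre of about 89.2 mm, and 0.5 mm off to the side.
  - The collar lies inside the lip.
  - The knob angle is unchanged (75.1° against 75.3° measured across the bar).
  - The thread ring, brass bush and test block read within about 5 mm of where they started, which is the detection error.
- **Disagreements:** The network put gauge_mid about 4 mm low, at 0.106 m, within its stated error. The depth fit of the collar was not usable because the lip's points were mixed in.

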